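# Pack a sample tube, shut the case and swing its hasp over the catch

## Task

Move the short capped sample tube from the bench rack into the empty hole inside the open case, standing upright and fully home; then shut the lid, and once the lid is down swing the steel hasp over the catch until it lies flat against the front of the case. Leave the tall tube, the tube already in the case and the other things on the bench as they are.

Things in the scene. Friction and masses are not known exactly. Their poses are not given: they have to be found in the camera images.
- case: Grey metal case fixed to the bench, 170 (its x) by 210 (its y), rim 85 mm high, wall 5 mm; yaw varies. Origin: centre of its underside. Lid hinge along y at x +85; the front, at x -85, faces roughly world -y and has the catch in its middle: a steel staple 69 mm high, 19 mm proud. Inside, a black insert with two holes, top 55 mm high. Lid shut: top 135 mm high.
- case_hole0 (a point): Centre of the mouth of one hole in the insert (case x -10, y +45, z 55 mm); 33 mm diameter, 40 mm deep, so its floor is 15 mm above the bench. One of the two holes holds the stored tube, the other is empty, either way round.
- case_hole1 (a point): The same for the other hole (case x -10, y -45, z 55 mm).
- lid (a joint): Lid angle in rad: 0 shut, about 1.57 upright, up to 2.0 leaning back; starts open at 1.4 to 1.75. Stiff hinge: it stays where it is left and wants about 3 to 6 N at its front edge. It is a hollow cover 170 by 210 by 50 mm; it has no handle, push its outer face.
- lid_hinge (a point): Point on the lid's hinge axis in the middle of the case's width (case x +85, y 0, z 85 mm). Its frame turns with the lid: at lid 0 its axes are the case's; the lid extends 170 mm to its -x and its outer face is at its z = +50 mm.
- lid_front (a point): Middle of the lid's front top edge (case x -85, y 0, z 135 mm when the lid is shut).
- hasp (a joint): Hasp angle in rad, relative to the lid: 0 hanging flat against the front over the catch, 1.57 sticking straight out of the lid's front face, 3.14 pointing straight up when the lid is shut; limit 3.7. Starts at 1.8 to 3.4. Stiff: stays where it is left, about 1 to 2 N moves it.
- hasp_hinge (a point): Point on the hasp's hinge axis (parallel to the case's y), mid width: case x -89, y 0, z 123 mm with the lid shut (4 mm before the lid's front face, 12 mm below its top). The hasp is a steel strap 40 mm wide, 88 long, 4 thick, its outer face 8 mm from the axis; a 20 by 24 mm slot, 42 to 66 mm from the hinge, goes over the staple.
- hasp_tip (a point): Middle of the hasp's free end, 88 mm from its hinge.
- rack: Aluminium block fixed to the bench, 60 mm (its x) by 200 mm (its y), 50 mm high, with three holes in a row along its y at -66, 0 and +66 mm, 33 mm diameter and 40 mm deep (floor 10 mm above the bench). Origin: centre of its underside. One hole is empty, the others hold the short and the tall tube in any order.
- tube_short: The tube to pack: white plastic, 28 mm diameter with a grey cap 32 mm diameter and 26 mm high at the top; 100 mm long in all, 60 g. Origin: centre of its bottom end, z along it towards the cap. Stands in the rack.
- tube_tall: Like it but 128 mm long (too tall for the case); stands in the rack and stays there. Origin: centre of its bottom end.
- tube_stored: Same as the short tube, already standing in one hole of the case; stays there. Origin: centre of its bottom end.
- oil: White oil bottle, 58 mm diameter, 150 mm high, standing near the case's front corner. Origin: centre of its underside. Bystander.
- seals: Stack of black rubber seals, 68 mm diameter, 52 mm high, in front of the case. Origin: centre of its underside. Bystander.
- carton: Open cardboard tray 100 by 140 mm, 50 mm high, behind the case's hinge side. Origin: centre of its underside. Bystander.
- steel_ring: Steel ring lying on the bench, 64 mm outer diameter, 12 mm high, robot side of the rack. Origin: centre of its underside. Bystander.
Mind the look-alikes: they are no part of the job. Leave any blue or turquoise look-alike of the tube_short alone.

How it is judged:
By the outcome, as a careful person would: the job done as asked, in the order asked, and still so for the second after the job is handed in, with the robot touching nothing.
It also fails if it takes over 69 s, if anything falls off the work surface, if the arm or the gripper's body presses on something with over 40 N, if the wrist force passes 120 N, or if a joint passes its speed limit or range.

## Robot

A 6-joint arm with a two-finger parallel gripper is mounted at the origin on the work surface. World frame = base frame: x ahead of the robot, y to its left, z up, the work surface at z = 0. Lengths are in m, angles in rad, forces in N, time in s.
With the tool pointing down it reaches from about 0.35 to 0.975 m from the base axis. Payload 4.9 kg.
Tool frame: the origin (TCP) lies on the centre line of the jaws, within the pads' length; the fingertips stand manip.tcp_to_tips ahead of it and the grasp point (between the pads) is the TCP (manip.tcp_to_tips is the distance from the TCP to the fingertips, in m); y points along the fingers, z is the direction in which the jaws open and shut, and the axes are right-handed (so a half turn about y gives the same grasp; the last joint's range is limited). The gripper opens to 85 mm and grips with 20 to 120 N. Pads are 22 mm wide; open, the fingers measure 114 mm over their backs; the gripper's body (76 mm by 85 mm) begins 54 mm behind the grasp point. The pads swing forward as they close: fully open they stand 13 mm farther back than shut.
Start: joints at [-1.436, 0.053, 1.613, -0, 1.476, -0.119], TCP at [0.157, -0.605, 0.214] pointing down, gripper open.
Joint ranges: [-3.01, 3.01], [-1.01, 2.22], [0.06, 2.58], [-1.02, 4.17], [0.09, 2.62], [-3.14, 3.14]. Speed limits (rad/s): [2.57, 2.57, 3.14, 3.14, 3.14, 3.14].

## Interface

Orientations are given as a unit quaternion [w, x, y, z].
In Python, from plant import manip gives the robot as it stands.
- The arm moves only by the tool apply_moves, never from a script. Its argument "moves" is a list of rows, each a list of 7 numbers: the gripper's target within -1 to 1 (shut at 1, half-way at 0, fully open at -1), then the shift along the tool's x, y, z in mm, then the turn, a rotation vector about the tool's x, y, z in degrees. A call has 1 to 20 rows; each row shifts and turns the commanded pose from where the row before left it, along the tool's axes as they then stand; what a row does not reach is not made up. A row lasts 1/10 s, in which the tool goes at most 50 mm and 8.59 degrees, less where a joint would pass 70% of its speed; a pose out of reach is approached as far as the arm can. A call with a gripper value outside its range is refused whole. The fingers move at their own pace and stop on an object; the grip force is fixed at half the most. Time passes only in rows, so rows that do not move let the fingers close. It gives the time, the measured TCP pose, the force and the opening at its end, in the units of the state.
- manip.state(): the state, without advancing time (a new reading comes with each control period).
- manip.grab_frame(name): name is "side" or "top" or "wrist"; returns the picture (420x560x3 uint8, blue, green, red); there is no depth.
- manip.calibration(name): a dict with "mtx" (3x3 intrinsics, pixels), "distortion" ([k1, k2, p1, p2, k3] as OpenCV has them; the pictures are not rectified), "T" (4x4, takes a point from camera to world coordinates); the wrist camera has in their place "T_tool_cam" (4x4, takes a point from camera to tool coordinates, whose origin is the TCP and whose axes are the tool frame's). Camera axes: x right, y down, z forward; pixel columns grow to the right and rows downward; lengths in m; the calibration is good to about 2 mm. A picture is of the moment at which its call begins: read the wrist's pose just before it. calibration takes no time and is no camera call.
- manip.job_done(): hands the job in, once; it reports no verdict.
The state is a dict: "time": time; "joint_pos": joint angles; "joint_vel": joint speeds; "joint_efforts": joint torques, N m; "tool_pos": TCP position; "tool_rot": TCP orientation; "contact_force": force on the tool from outside, world axes, zero at the start; "ft_torque": the same for the moment, N m; "gripper_width": opening from 0.0 (shut) to 1.0 (fully open).
Only numpy, scipy, OpenCV 4.12 (cv2) and the standard library are available. Lean on these libraries where they do the work, as an engineer would, in place of code of your own. Each camera call takes 0.05 s, during which the arm holds its last target. There are 200 camera calls.

## Working session

There is one attempt and no reset: what is moved stays moved. The work goes in short steps, Python scripts to look and compute and a tool call to move; the robot and the scene stay as the last step left them, time stands still between calls to the robot, and variables do not carry over. Pictures are saved under pics/ and viewed, about 8 in all and at most 12, crops included, and the job is handed in when it is done.

Besides the shell and the picture viewer there is one more tool, called after ">>>" as name([rows], argument=value, ...), one row to a line, values as JSON. apply_moves: Moves the arm, as the interface text tells. Its arguments: {"type":"object","properties":{"moves":{"type":"array","items":{"type":"array","items":{"type":"number"}}}},"required":["moves"]}

```bash
ls; mkdir -p pics
python3 - <<'E'
from plant import manip
import cv2,numpy as np
s=manip.state();print({k:np.round(v,3).tolist() for k,v in s.items()});print(manip.tcp_to_tips)
for n in("top","side","wrist"):
    cv2.imwrite(f"pics/{n}0.png",manip.grab_frame(n))
    print(n,{k:np.round(v,3).tolist() for k,v in manip.calibration(n).items()})
E
```

```text
pics
{'time': 0.0, 'joint_pos': [-1.436, 0.053, 1.614, 0.0, 1.476, -0.119], 'joint_vel': [-0.0, -0.001, 0.0, -0.0, 0.0, 0.0], 'joint_efforts': [-0.001, -39.368, -37.018, -0.0, 0.007, 0.0], 'tool_pos': [0.157, -0.604, 0.212], 'tool_rot': [0.089, -0.089, 0.702, -0.701], 'contact_force': [0.642, 0.631, 0.308], 'ft_torque': [-0.02, -0.003, 0.059], 'gripper_width': 0.999}
0.019
top {'mtx': [[478.319, 0.0, 281.768], [0.0, 478.319, 215.808], [0.0, 0.0, 1.0]], 'distortion': [-0.009, 0.0, 0.0, 0.0, 0.0], 'T': [[-0.023, -0.999, 0.044, 0.509], [-1.0, 0.022, -0.014, 0.022], [0.013, -0.044, -0.999, 1.28], [0.0, 0.0, 0.0, 1.0]]}
side {'mtx': [[438.01, 0.0, 280.632], [0.0, 438.01, 210.351], [0.0, 0.0, 1.0]], 'distortion': [-0.096, 0.0, 0.0, 0.0, 0.0], 'T': [[0.956, -0.154, 0.249, 0.297], [-0.292, -0.536, 0.792, -0.912], [0.012, -0.83, -0.557, 0.756], [0.0, 0.0, 0.0, 1.0]]}
wrist {'mtx': [[344.367, 0.0, 275.63], [0.0, 344.367, 213.619], [0.0, 0.0, 1.0]], 'distortion': [-0.051, 0.0, 0.0, 0.0, 0.0], 'T_tool_cam': [[0.0, 0.945, 0.328, -0.084], [-0.0, -0.328, 0.945, -0.161], [1.0, -0.0, 0.0, -0.0], [0.0, 0.0, 0.0, 1.0]]}
```

View pics/top0.png

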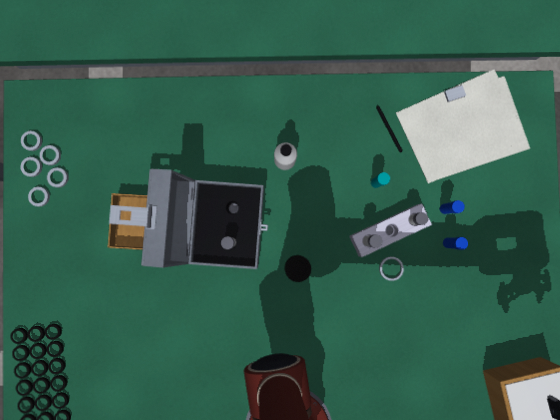

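View pics/side0.png

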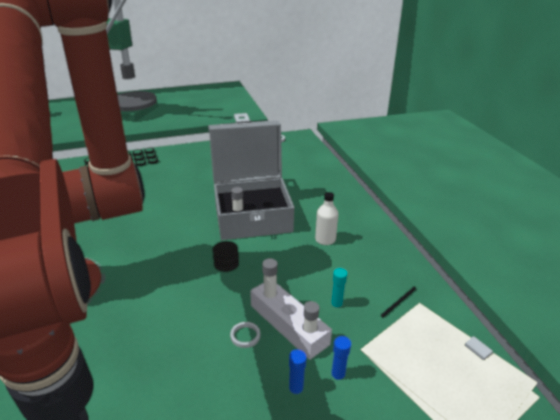

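```bash
cat > h.py <<'E'
from plant import manip
import cv2,numpy as np
from scipy.spatial.transform import Rotation as R
def camT(n,s=None):
    c=manip.calibration(n)
    if n!="wrist": return c,np.array(c["T"])
    s=s or manip.state(); T=np.eye(4);T[:3,:3]=rot(s).as_matrix();T[:3,3]=s["tool_pos"]
    return c,T@np.array(c["T_tool_cam"])
def rot(s): w,x,y,z=s["tool_rot"];return R.from_quat([x,y,z,w])
def ray(n,px,z,s=None):   # points of pixel(s) on plane z
    c,T=camT(n,s);p=cv2.undistortPoints(np.array(px,float).reshape(-1,1,2),np.array(c["mtx"]),np.array(c["distortion"])).reshape(-1,2)
    d=np.c_[p,np.ones(len(p))]@T[:3,:3].T;o=T[:3,3]
    return o+d*((np.broadcast_to(z,len(p))-o[2])/d[:,2])[:,None]
def proj(n,P,s=None):
    c,T=camT(n,s);Ti=np.linalg.inv(T);P=np.atleast_2d(P)
    return cv2.projectPoints(P.astype(float),cv2.Rodrigues(Ti[:3,:3])[0],Ti[:3,3],np.array(c["mtx"]),np.array(c["distortion"]))[0].reshape(-1,2)
def tool(s,pos,Rm):  # shift(mm, tool axes) and rotvec(deg) from state pose to target
    r=rot(s);return np.round(r.inv().apply(np.array(pos)-s["tool_pos"])*1000,1),np.round((r.inv()*Rm).as_rotvec(degrees=True),1)
E
python3 - <<'E'
from h import *
np.set_printoptions(precision=4,suppress=True)
a=cv2.imread("pics/top0.png")
A=cv2.resize(a[160:280,100:290],None,fx=4,fy=4,interpolation=3)
cv2.imwrite("pics/c1.png",A[:, :780])
B=cv2.resize(a[195:265,340:440],None,fx=4,fy=4,interpolation=3)
S=cv2.imread("pics/side0.png");C=cv2.resize(S[110:250,190:310],None,fx=3,fy=3,interpolation=3)
K=np.zeros((420,780,3),np.uint8);K[:280,:400]=B;K[:420,410:770]=C;cv2.imwrite("pics/c2.png",K)
print(ray("top",[[419,218],[374,241],[392,230]],[.11,.138,.05]))
print(ray("side",[[311,309],[270,265]],[.11,.138]))
print(ray("top",[[228,243],[234,208]],[.115,.055]))
print(rot(manip.state()).as_matrix())
E
```

```text
[[ 0.5474 -0.3319  0.11  ]
 [ 0.4939 -0.2133  0.138 ]
 [ 0.52   -0.2789  0.05  ]]
[[ 0.541  -0.347   0.11  ]
 [ 0.4902 -0.2271  0.138 ]]
[[0.4969 0.1376 0.115 ]
 [0.5855 0.1266 0.055 ]]
[[-0.968  -0.0002  0.2511]
 [-0.2511  0.0016 -0.968 ]
 [-0.0002 -1.     -0.0016]]
```

View pics/c1.png

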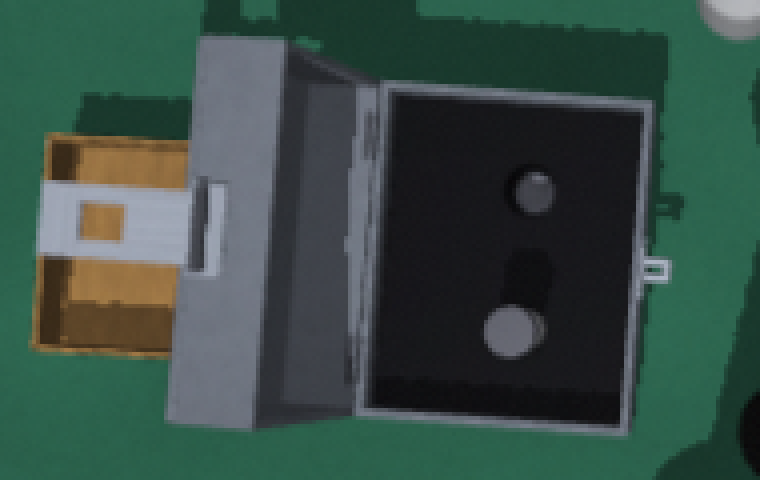

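View pics/c2.png

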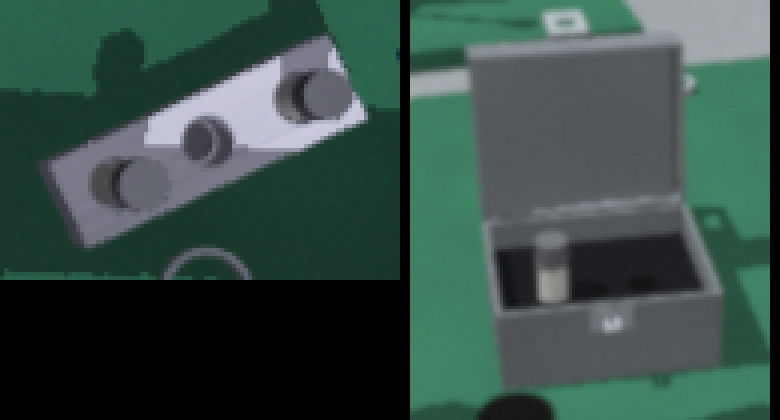

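Run:
```python
from h import *
np.set_printoptions(precision=4,suppress=True)
q=lambda L,ox,oy:(np.array(L,float)-1.5)/4+[ox,oy]
r=ray("top",q([[385,82],[652,102],[630,434],[357,414]],100,160),.085);print("rim",r,r.mean(0))
ex=(r[1]+r[2]-r[0]-r[3])[:2]/2;ey=(r[2]+r[3]-r[0]-r[1])[:2]/2
print("len",np.linalg.norm(ex),np.linalg.norm(ey),"yaw of case x from -ex",np.degrees(np.arctan2(-ex[1],-ex[0])),np.degrees(np.arctan2(ey[1],ey[0]))-90+180)
print("staple",ray("top",q([[655,269]],100,160),.069),"mouths",ray("top",q([[530,190],[512,332]],100,160),[.055,.115]))
k=ray("top",q([[332,38],[367,120],[85,248],[42,165]],340,195),.05);print("rack",k,k.mean(0),np.linalg.norm(k[0]-k[1]),np.linalg.norm(k[1]-k[2]))
t=ray("top",q([[325,95],[143,185]],340,195),[.11,.138]);print(t, np.linalg.norm(t[0]-t[1]))
print("side", ray("side",q([[552,241]],0,0)*0+[[190+(552-410)/3,110+241/3]],.115))
# tool target over short tube, z down; tool z along -case x
yaw=np.arctan2(-ex[1],-ex[0]);print(yaw)
```

```text
rim [[0.6556 0.2182 0.085 ]
 [0.6394 0.0514 0.085 ]
 [0.4325 0.0694 0.085 ]
 [0.4488 0.2386 0.085 ]] [0.5441 0.1444 0.085 ]
len 0.1688038589620056 0.20773390499540395 yaw of case x from -ex 84.47712075539576 264.6862805396268
staple [[0.5351 0.0521 0.069 ]] mouths [[0.5878 0.1314 0.055 ]
 [0.4978 0.1385 0.115 ]]
rack [[ 0.5851 -0.3607  0.05  ]
 [ 0.5315 -0.3815  0.05  ]
 [ 0.4534 -0.1963  0.05  ]
 [ 0.5073 -0.1702  0.05  ]] [ 0.5193 -0.2772  0.05  ] 0.057479508353934027 0.20101396885691045
[[ 0.5464 -0.3365  0.11  ]
 [ 0.4941 -0.2166  0.138 ]] 0.13371186770690577
side [[0.496  0.1301 0.115 ]]
1.4744038997864952
```

```bash
cat >> h.py <<'E'
yaw=np.radians(84.5)
def down(y=yaw):
    z=-np.array([np.cos(y),np.sin(y),0]);Y=np.array([0,0,-1.]);return R.from_matrix(np.c_[np.cross(Y,z),Y,z])
E
python3 -c "
from h import *
print(tool(manip.state(),[.545,-.338,.2],down()))"
```

```text
(array([-442.6,   13.1, -160.5]), array([ 0.1, 20. ,  0. ]))
```

>>> apply_moves([
  [-1,-31.6,0.9,-11.5,0,0,0],
  [-1,-31.6,0.9,-11.5,0,0,0],
  [-1,-31.6,0.9,-11.5,0,0,0],
  [-1,-31.6,0.9,-11.5,0,0,0],
  [-1,-31.6,0.9,-11.5,0,0,0],
  [-1,-31.6,0.9,-11.5,0,0,0],
  [-1,-31.6,0.9,-11.5,0,0,0],
  [-1,-31.6,0.9,-11.5,0,0,0],
  [-1,-31.6,0.9,-11.5,0,0,0],
  [-1,-31.6,0.9,-11.5,0,0,0],
  [-1,-31.6,0.9,-11.5,0,0,0],
  [-1,-31.6,0.9,-11.5,0,0,0],
  [-1,-31.6,0.9,-11.5,0,0,0],
  [-1,-31.6,0.9,-11.5,0,0,0],
  [-1,0,0,0,0,6.7,0],
  [-1,0,0,0,0,6.7,0],
  [-1,0,0,0,0,6.7,0],
  [-1,0,0,0,0,0,0],
  [-1,0,0,0,0,0,0],
])

```text
time: 2.05
tool_pos: [0.5446, -0.3379, 0.2007]
tool_rot: [-0.034, 0.033, 0.706, -0.706]
contact_force: [-0.4, 0.5, -0.7]
gripper_width: 1.001
```

Run:
```python
from h import *
s=manip.state();print(s["tool_pos"],tool(s,[.545,-.338,.2],down()),s["contact_force"])
f=manip.grab_frame("wrist");cv2.imwrite("pics/w1.png",f)
print(proj("wrist",[[.545,-.338,.11],[.494,-.217,.138]],s))
```

```text
[ 0.54456676 -0.33793884  0.20074885] (array([-0.4,  0.7,  0. ]), array([0. , 0.1, 0. ])) [-0.44598654  0.45787404 -0.70336019]
[[275.85790277 209.02615178]
 [124.27845004 298.06595415]]
```

View pics/w1.png

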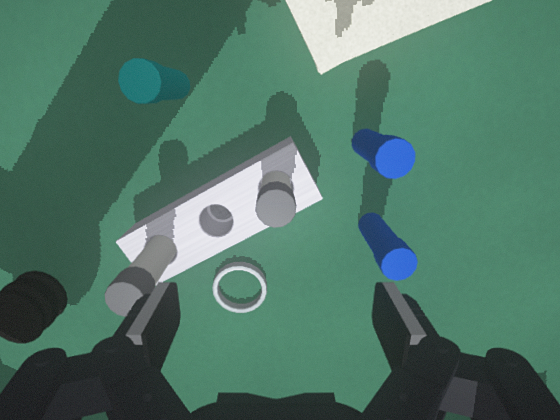

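>>> apply_moves([
  [-0.2,-0.4,17,0,0,0,0],
  [-0.2,0,17,0,0,0,0],
  [-0.2,0,17,0,0,0,0],
  [-0.2,0,17,0,0,0,0],
  [-0.2,0,17,0,0,0,0],
  [-0.2,0,16,0,0,0,0],
  [-0.2,0,0,0,0,0,0],
  [1,0,0,0,0,0,0],
  [1,0,0,0,0,0,0],
  [1,0,0,0,0,0,0],
  [1,0,0,0,0,0,0],
  [1,0,0,0,0,0,0],
  [1,0,0,0,0,0,0],
])

```text
time: 3.4
tool_pos: [0.5452, -0.3382, 0.1004]
tool_rot: [0.034, -0.034, -0.706, 0.706]
contact_force: [-0.5, 1.0, 0.5]
gripper_width: 0.001
```

Run:
```python
from h import *
s=manip.state();print(s)
f=manip.grab_frame("wrist");g=manip.grab_frame("side")
K=np.zeros((420,800,3),np.uint8);K[:,:400]=f[0:420,80:480];K[:400,400:]=cv2.resize(g[220:360,220:360],(400,400));cv2.imwrite("pics/w2.png",K)
```

```text
{'time': 3.4, 'joint_pos': array([-6.71044242e-01,  1.81879978e-01,  1.66772149e+00, -3.97142926e-05,
        1.29150101e+00,  9.96729943e-01]), 'joint_vel': array([-0.00150115,  0.0028072 ,  0.00331218,  0.00146683, -0.00118831,
        0.00157505]), 'joint_efforts': array([-8.23226983e-04, -4.27342987e+01, -3.47652876e+01,  6.10062648e-05,
       -3.10543553e-03, -4.25810367e-05]), 'tool_pos': array([ 0.54523409, -0.33816314,  0.10041336]), 'tool_rot': array([ 0.03413663, -0.03440247, -0.70616382,  0.70638786]), 'contact_force': array([-0.50374334,  0.97034171,  0.5413914 ]), 'ft_torque': array([0.00099421, 0.00921364, 0.08126298]), 'gripper_width': 0.0009514162179366931}
```

View pics/w2.png

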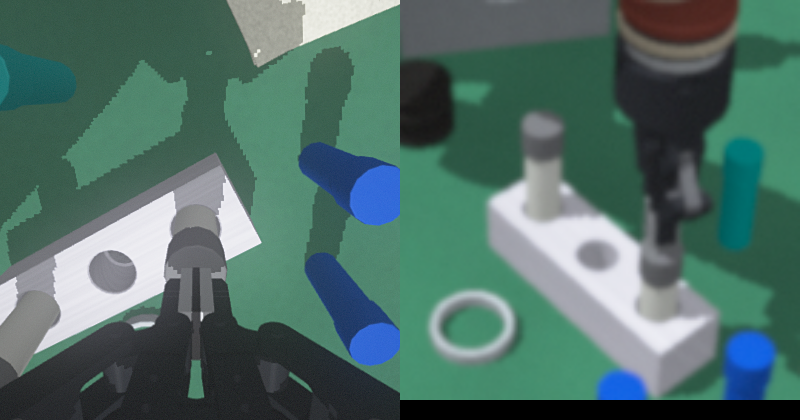

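Run:
```python
from h import *
np.set_printoptions(precision=1,suppress=True)
s=manip.state();t=s["tool_pos"];r=rot(s)
print("tcp,tip", proj("wrist",[t+r.apply([0,y/1000,0]) for y in (-30,-10,0,10,19)],s)-[80,0])
for z in (.11,.084,.05): print(z,proj("wrist",[[.545,-.338,z],[.561,-.338,z],[.529,-.338,z]],s)-[80,0])
print("side crop",(proj("side",[t,t+r.apply([0,.019,0]),[.545,-.338,.11],[.545,-.338,.05]])-220)*400/140+[400,0])
```

```text
tcp,tip [[195.9 296.5]
 [195.9 274.1]
 [195.9 264.7]
 [195.9 256.2]
 [195.9 249.2]]
0.11 [[195.7 274.2]
 [192.5 244.8]
 [198.8 301.7]]
0.084 [[195.7 251.6]
 [192.9 225.3]
 [198.4 276.4]]
0.05 [[195.7 229.3]
 [193.3 206.4]
 [198.  251.3]]
side crop [[660.5 253.7]
 [659.1 272.2]
 [661.  244. ]
 [656.6 301.5]]
```

Run:
```python
from h import *
g=manip.grab_frame("side");f=manip.grab_frame("wrist")
K=np.zeros((600,800,3),np.uint8);K[:,:400]=cv2.resize(f[180:330,225:325],(400,600),interpolation=3);K[:,400:]=cv2.resize(g[230:350,265:345],(400,600),interpolation=3);cv2.imwrite("pics/w3.png",K)
```

```text
(no output)
```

View pics/w3.png

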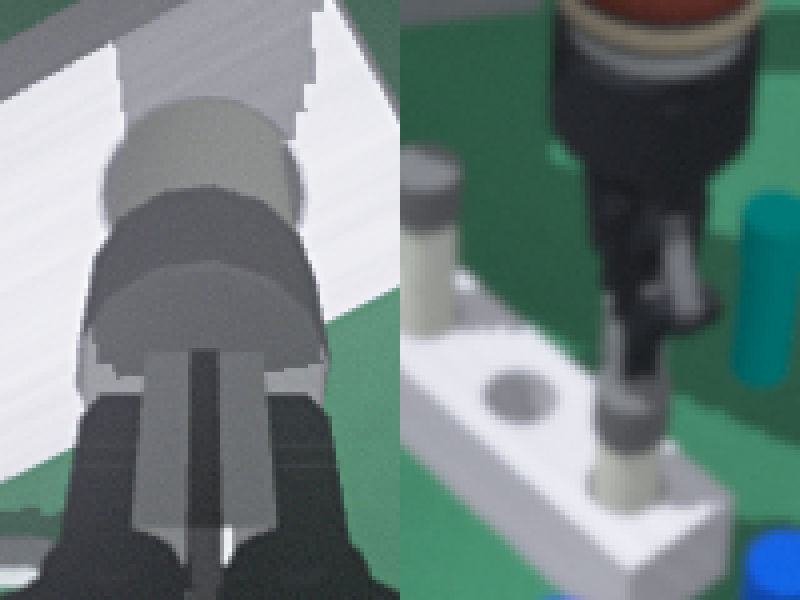

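>>> apply_moves([
  [-0.2,0,0,0,0,0,0],
  [-0.2,0,0,0,0,0,0],
  [-0.2,0,0,0,0,0,0],
  [-0.2,0,0,0,0,0,0],
  [-0.2,0,0,0,0,0,0],
  [-0.2,0,9,0,0,0,0],
  [-0.2,0,9,0,0,0,0],
  [-0.2,0,0,0,0,0,0],
])

```text
time: 4.4
tool_pos: [0.5438, -0.337, 0.0794]
tool_rot: [-0.036, 0.033, 0.707, -0.705]
contact_force: [0.3, 0.2, -0.6]
gripper_width: 0.598
```

Run:
```python
from h import *
s=manip.state();print(s["tool_pos"],s["gripper_width"],s["contact_force"])
g=manip.grab_frame("side");f=manip.grab_frame("wrist")
K=np.zeros((600,800,3),np.uint8);K[:,:400]=cv2.resize(f[180:405,200:350],(400,600),interpolation=3);K[:,400:]=cv2.resize(g[230:350,265:345],(400,600),interpolation=3);cv2.imwrite("pics/w4.png",K)
print(((proj("wrist",[[.545,-.338,.11]],s))-[200,180])*2.667)
```

```text
[ 0.54376816 -0.33704607  0.07939134] 0.5984201046341062 [ 0.29751059  0.23858923 -0.57955457]
[[207.19472683 306.34495923]]
```

View pics/w4.png

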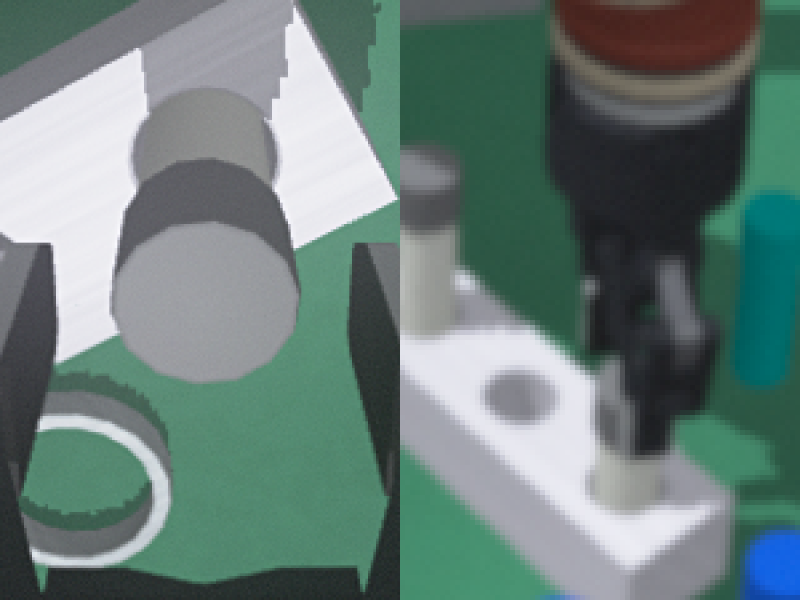

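>>> apply_moves([
  [-0.2,0,8,0,0,0,0],
  [-0.2,0,7,0,0,0,0],
  [-0.2,0,0,0,0,0,0],
  [1,0,0,0,0,0,0],
  [1,0,0,0,0,0,0],
  [1,0,0,0,0,0,0],
  [1,0,0,0,0,0,0],
  [1,0,0,0,0,0,0],
])

```text
time: 5.3
tool_pos: [0.5452, -0.3381, 0.0673]
tool_rot: [0.034, -0.034, -0.706, 0.706]
contact_force: [1.0, 0.2, 0.3]
gripper_width: 0.355
```

>>> apply_moves([
  [1,0,-20,0,0,0,0],
  [1,0,-40,0,0,0,0],
  [1,0,-40,0,0,0,0],
  [1,0,-40,0,0,0,0],
  [1,0.1,0,-25,0,0,0],
  [1,0.1,0,-30,0,0,0],
  [1,0.2,0,-35,0,0,0],
  [1,0.2,0,-35,0,0,0],
  [1,0.2,0,-35,0,0,0],
  [1,0.2,0,-35,0,0,0],
  [1,0.2,0,-35,0,0,0],
  [1,0.2,0,-35,0,0,0],
  [1,0.2,0,-35,0,0,0],
  [1,0.2,0,-35,0,0,0],
  [1,0.2,0,-35,0,0,0],
  [1,0.1,0,-35,0,0,0],
  [1,0.1,0,-30,0,0,0],
  [1,0,0,-20,0,0,0],
  [1,0,0,-15,0,0,0],
  [1,0,0,0,0,0,0],
])

```text
time: 7.3
tool_pos: [0.5883, 0.1313, 0.2069]
tool_rot: [-0.034, 0.033, 0.706, -0.706]
contact_force: [0.5, -0.2, -1.2]
gripper_width: 0.351
```

>>> apply_moves([
  [1,0,0,0,0,0,0],
  [1,0,0,0,0,0,0],
])

```text
time: 7.5
tool_pos: [0.5885, 0.1289, 0.207]
tool_rot: [0.035, -0.035, -0.706, 0.706]
contact_force: [-0.6, -0.9, 0.0]
gripper_width: 0.36
```

Run:
```python
from h import *
np.set_printoptions(precision=4,suppress=True)
s=manip.state();np.save("s5.npy",s,allow_pickle=True)
print(s["tool_pos"],s["gripper_width"],tool(s,[.588,.1305,.207],down()))
f=manip.grab_frame("wrist");cv2.imwrite("pics/w5.png",f)
print(proj("wrist",[[.588,.1305,.055],[.4978,.1385,.115]],s))
```

```text
[0.5885 0.1289 0.207 ] 0.36008291146625465 (array([ 0.6,  0. , -1.5]), array([-0. , -0.1,  0. ]))
[[274.0497 189.5702]
 [274.9826 309.2144]]
```

View pics/w5.png

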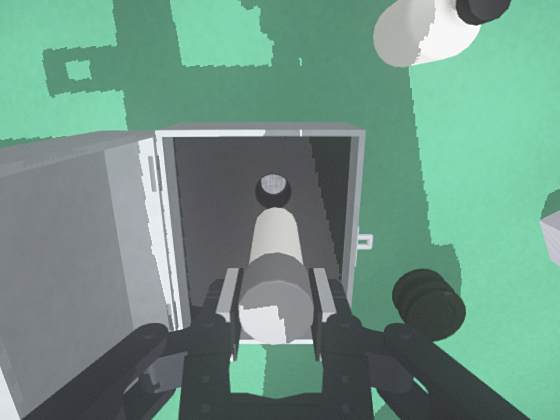

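Run:
```python
from h import *
f=cv2.cvtColor(cv2.imread("pics/w5.png"),6).astype(int)
print("col274 rows165-212",f[165:213,272:277].mean(1).astype(int).tolist())
for r in(186,190,194):print("row",r,"cols248-300",f[r,248:300].tolist())
for r in(220,235):print("row",r,"cols244-310",f[r,244:310].tolist())
```

```text
col274 rows165-212 [82, 83, 82, 83, 82, 84, 83, 82, 78, 111, 159, 162, 156, 158, 162, 164, 164, 166, 169, 162, 157, 157, 162, 167, 167, 168, 172, 174, 149, 82, 60, 61, 60, 60, 61, 58, 60, 58, 61, 60, 57, 63, 138, 197, 201, 198, 198, 197]
row 186 cols248-300 [82, 86, 88, 85, 85, 84, 85, 77, 64, 55, 59, 62, 55, 79, 159, 173, 165, 152, 156, 158, 158, 158, 154, 157, 162, 157, 160, 157, 149, 156, 168, 160, 160, 167, 159, 170, 147, 87, 59, 65, 58, 59, 70, 84, 86, 89, 87, 87, 83, 87, 85, 87]
row 190 cols248-300 [85, 85, 89, 85, 87, 89, 85, 67, 53, 57, 58, 60, 63, 59, 62, 66, 105, 157, 161, 168, 165, 157, 162, 164, 163, 172, 171, 170, 168, 170, 171, 170, 158, 146, 104, 67, 58, 62, 58, 57, 59, 57, 57, 74, 88, 85, 84, 86, 88, 87, 85, 87]
row 194 cols248-300 [85, 87, 88, 86, 88, 91, 88, 74, 59, 59, 58, 57, 59, 61, 59, 59, 58, 61, 64, 59, 59, 62, 71, 82, 83, 82, 85, 84, 77, 62, 61, 64, 63, 58, 60, 57, 59, 56, 55, 60, 58, 58, 65, 78, 90, 85, 86, 87, 87, 85, 89, 84]
row 220 cols244-310 [88, 88, 88, 90, 87, 89, 90, 90, 91, 91, 89, 95, 147, 183, 183, 182, 182, 182, 185, 185, 187, 188, 191, 192, 191, 194, 195, 197, 197, 200, 197, 200, 200, 203, 202, 203, 202, 203, 204, 206, 209, 203, 206, 206, 206, 207, 205, 206, 207, 209, 198, 118, 85, 89, 92, 92, 91, 91, 92, 91, 92, 93, 91, 93, 90, 92]
row 235 cols244-310 [92, 89, 90, 93, 94, 90, 93, 88, 96, 149, 180, 181, 182, 183, 183, 184, 188, 188, 188, 190, 192, 193, 193, 194, 194, 197, 194, 200, 201, 202, 202, 201, 202, 204, 203, 206, 203, 205, 204, 206, 206, 206, 208, 208, 205, 206, 207, 207, 207, 205, 207, 206, 205, 205, 152, 98, 91, 94, 94, 94, 91, 94, 91, 94, 92, 94]
```

>>> apply_moves([
  [1,0.7,0,-2.5,0,0,0],
  [1,0,20,0,0,0,0],
  [1,0,20,0,0,0,0],
  [1,0,20,0,0,0,0],
  [1,0,15,0,0,0,0],
  [1,0,8,0,0,0,0],
  [1,0,5,0,0,0,0],
  [1,0,5,0,0,0,0],
  [1,0,5,0,0,0,0],
  [1,0,5,0,0,0,0],
  [1,0,0,0,0,0,0],
])

```text
time: 8.65
tool_pos: [0.5877, 0.1325, 0.1035]
tool_rot: [0.035, -0.034, -0.706, 0.706]
contact_force: [-0.6, -0.1, -0.9]
gripper_width: 0.355
```

Tube bottom ≈ 46 mm, inside the mouth without force. Continue down.

>>> apply_moves([
  [1,0,6,0,0,0,0],
  [1,0,6,0,0,0,0],
  [1,0,6,0,0,0,0],
  [1,0,6,0,0,0,0],
  [1,0,3,0,0,0,0],
  [1,0,0,0,0,0,0],
  [1,0,0,0,0,0,0],
])

```text
time: 9.35
tool_pos: [0.5881, 0.1325, 0.0771]
tool_rot: [-0.034, 0.034, 0.706, -0.706]
contact_force: [0.6, 0.1, -1.0]
gripper_width: 0.354
```

>>> apply_moves([
  [1,0,2,0,0,0,0],
  [1,0,2,0,0,0,0],
  [1,0,0,0,0,0,0],
  [1,0,0,0,0,0,0],
])

```text
time: 9.75
tool_pos: [0.588, 0.1325, 0.073]
tool_rot: [-0.034, 0.034, 0.706, -0.706]
contact_force: [0.8, 0.1, -0.8]
gripper_width: 0.352
```

>>> apply_moves([
  [1,0,1,0,0,0,0],
  [1,0,1,0,0,0,0],
  [1,0,0,0,0,0,0],
  [1,0,0,0,0,0,0],
])

```text
time: 10.15
tool_pos: [0.5886, 0.1325, 0.0722]
tool_rot: [-0.034, 0.035, 0.706, -0.706]
contact_force: [-1.9, -0.1, 5.9]
gripper_width: 0.355
```

>>> apply_moves([
  [-0.2,0,0,0,0,0,0],
  [-0.2,0,0,0,0,0,0],
  [-0.2,0,0,0,0,0,0],
  [-0.2,0,-10,0,0,0,0],
  [-0.2,0,-30,0,0,0,0],
  [-0.2,0,-40,0,0,0,0],
  [-0.2,0,-45,0,0,0,0],
  [-0.2,0,-45,0,0,0,0],
  [-0.2,0,-45,0,0,0,0],
  [1,0,-15,0,0,0,0],
  [1,0,0,0,0,0,0],
  [1,0,0,0,0,0,0],
])

```text
time: 11.35
tool_pos: [0.5875, 0.1324, 0.2996]
tool_rot: [0.035, -0.034, -0.706, 0.706]
contact_force: [0.0, -1.0, -1.1]
gripper_width: 0.096
```

Run:
```python
from h import *
np.set_printoptions(precision=4,suppress=True)
s=manip.state();print(s["tool_pos"],s["joint_pos"],s["gripper_width"])
f=manip.grab_frame("wrist");g=manip.grab_frame("side");cv2.imwrite("pics/w6.png",f)
K=np.zeros((420,800,3),np.uint8);K[:,:440]=f[:,60:500];K[:420,440:]=cv2.resize(g[110:250,190:310],(360,420),interpolation=3);cv2.imwrite("pics/k6.png",K)
print(proj("wrist",[[.588,.1315,.115],[.4978,.1385,.115]],s)-[60,0])
# lid angle from c1
c=np.array([.5441,.1444]);cx=np.array([np.cos(yaw),np.sin(yaw)])
q=lambda L,ox,oy:(np.array(L,float)-1.5)/4+[ox,oy]
for th in np.arange(1.4,1.86,.05):
    P=lambda r,z,y:np.r_[c+(.085-r*np.cos(th)+z*np.sin(th))*cx+y*np.array([-cx[1],cx[0]]),.085+r*np.sin(th)+z*np.cos(th)]
    print(round(th,2),((proj("top",[P(.17,0,-.105),P(.17,.05,-.105),P(.17,0,.105),P(.17,.05,.105)])-[100,160])*4+1.5).astype(int).tolist())
print("seals,oil",ray("top",[[298,268],[286,151]],[.052,.15]))
```

```text
[0.5875 0.1324 0.2996] [ 0.0982 -0.0363  1.5609  0.      1.6189  1.766 ] 0.09579497709113874
[[216.521  179.7911]
 [218.052  259.0431]]
1.4 [[385, 46], [290, 37], [353, 437], [257, 431]]
1.45 [[369, 45], [274, 37], [337, 436], [241, 430]]
1.5 [[353, 44], [259, 36], [321, 435], [225, 428]]
1.55 [[337, 42], [244, 35], [305, 434], [210, 427]]
1.6 [[321, 41], [229, 35], [289, 432], [196, 425]]
1.65 [[306, 40], [215, 34], [273, 431], [181, 424]]
1.7 [[290, 39], [201, 34], [257, 430], [168, 422]]
1.75 [[275, 38], [188, 34], [242, 429], [155, 421]]
1.8 [[261, 38], [176, 34], [228, 427], [143, 419]]
1.85 [[246, 37], [165, 34], [213, 426], [131, 418]]
seals,oil [[ 0.4283 -0.0338  0.052 ]
 [ 0.7127 -0.0076  0.15  ]]
```

View pics/k6.png

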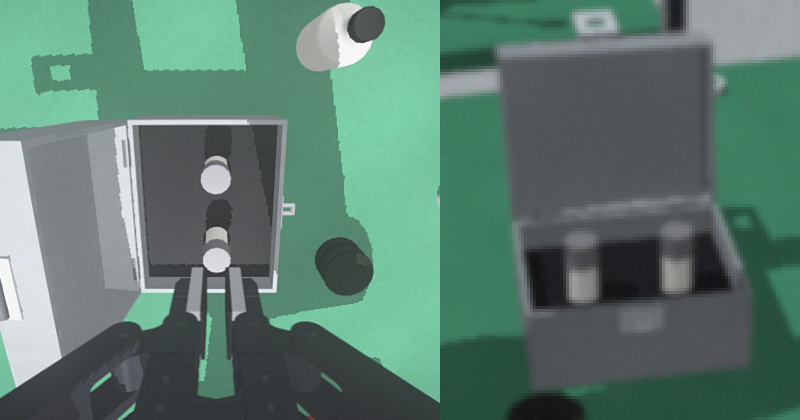

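>>> apply_moves([
  [1,0,0,0,0,-8.2,0],
  [1,0,0,0,0,-8.2,0],
  [1,0,0,0,0,-8.2,0],
  [1,0,0,0,0,-8.2,0],
  [1,0,0,0,0,-8.2,0],
  [1,0,0,0,0,-8.2,0],
  [1,0,0,0,0,-8.2,0],
  [1,0,0,0,0,-8.2,0],
  [1,0,0,0,0,-8.2,0],
  [1,0,0,0,0,-8.2,0],
  [1,0,0,0,0,-8.0,0],
  [1,-24,0,-15,0,0,0],
  [1,-24,0,-15,0,0,0],
  [1,-24,0,-15,0,0,0],
  [1,-24,0,-15,0,0,0],
  [1,-24,0,-15,0,0,0],
  [1,-24,0,-15,0,0,0],
  [1,-24,0,-15,0,0,0],
  [1,-25,0,-15,0,0,0],
  [1,0,0,0,0,0,0],
])

```text
time: 13.45
tool_pos: [0.4849, 0.3382, 0.2981]
tool_rot: [0.475, -0.478, 0.523, -0.522]
contact_force: [0.5, -0.7, 0.6]
gripper_width: 0.004
```

```bash
cat >> h.py <<'E'
C=np.array([.5441,.1444]);CX=np.array([np.cos(yaw),np.sin(yaw)]);CY=np.array([-CX[1],CX[0]])
def case(s): d=np.array(s["tool_pos"][:2])-C;return np.round([d@CX*1e3,d@CY*1e3,s["tool_pos"][2]*1e3-0],1)
E
python3 - <<'E'
from h import *
s=manip.state();print(case(s),s["gripper_width"],tool(s,s["tool_pos"],down(yaw+np.pi/2)),s["joint_pos"].round(2))
# corner path -> TCP case x,z and increments
th=np.r_[1.55,np.linspace(1.5,-.02,21)]
P=np.c_[85-130*np.cos(th)+50*np.sin(th)+11,85+130*np.sin(th)+50*np.cos(th)-24]
print(np.c_[th,P].round(1).tolist())
print((np.diff(P,axis=0)*-1).round(1).tolist())
E
```

```text
[187.2  77.5 298.1] 0.0036688329553833296 (array([0., 0., 0.]), array([0.3, 0.2, 0.1])) [ 0.48 -0.06  1.59  0.    1.62  0.58]
[[1.6, 143.3, 192.0], [1.5, 136.7, 194.2], [1.4, 126.4, 196.9], [1.3, 116.0, 198.8], [1.3, 105.5, 200.0], [1.2, 94.9, 200.3], [1.1, 84.4, 199.8], [1.0, 73.9, 198.5], [1.0, 63.5, 196.4], [0.9, 53.3, 193.6], [0.8, 43.4, 190.0], [0.7, 33.7, 185.6], [0.7, 24.4, 180.5], [0.6, 15.6, 174.7], [0.5, 7.2, 168.3], [0.4, -0.7, 161.2], [0.4, -8.1, 153.6], [0.3, -14.8, 145.4], [0.2, -20.9, 136.8], [0.1, -26.3, 127.7], [0.1, -31.0, 118.2], [-0.0, -35.0, 108.4]]
[[6.6, -2.2], [10.2, -2.7], [10.4, -1.9], [10.5, -1.1], [10.6, -0.3], [10.6, 0.5], [10.5, 1.3], [10.4, 2.1], [10.2, 2.9], [9.9, 3.6], [9.6, 4.4], [9.3, 5.1], [8.9, 5.8], [8.4, 6.4], [7.9, 7.1], [7.3, 7.6], [6.7, 8.2], [6.1, 8.7], [5.4, 9.1], [4.7, 9.5], [4.0, 9.8]]
```

>>> apply_moves([
  [1,0,22,0,0,0,0],
  [1,0,28,0,0,0,0],
  [1,0,28,0,0,0,0],
  [1,0,20,0,0,0,0],
  [1,0,10,0,0,0,0],
  [1,9,0,0,0,0,0],
  [1,9,0,0,0,0,0],
  [1,9,0,0,0,0,0],
  [1,9,0,0,0,0,0],
  [1,8,0,0,0,0,0],
  [1,6.6,-2.2,0,0,0,0],
  [1,10.2,-2.7,0,0,0,0],
])

```text
time: 14.65
tool_pos: [0.4834, 0.2779, 0.2035]
tool_rot: [0.479, -0.471, 0.524, -0.523]
contact_force: [-0.8, 7.4, 7.2]
gripper_width: 0.001
```

>>> apply_moves([
  [1,10.4,-1.9,0,0,0,0],
  [1,10.5,-1.1,0,0,0,0],
  [1,10.6,-0.3,0,0,0,0],
  [1,10.6,0.5,0,0,0,0],
  [1,10.5,1.3,0,0,0,0],
  [1,10.4,2.1,0,0,0,0],
  [1,10.2,2.9,0,0,0,0],
  [1,9.9,3.6,0,0,0,0],
  [1,9.6,4.4,0,0,0,0],
  [1,9.3,5.1,0,0,0,0],
])

```text
time: 15.65
tool_pos: [0.4733, 0.1736, 0.1852]
tool_rot: [-0.477, 0.473, -0.523, 0.525]
contact_force: [-1.3, 1.1, 4.8]
gripper_width: 0.0
```

Run:
```python
from h import *
s=manip.state();print(case(s),tool(s,s["tool_pos"],down(yaw+np.pi/2)))
```

```text
[ 22.3  73.3 185.2] (array([0., 0., 0.]), array([-0.4, -0.1, -0.1]))
```

>>> apply_moves([
  [1,8.9,5.8,0,0,0,0],
  [1,8.4,6.4,0,0,0,0],
  [1,7.9,7.1,0,0,0,0],
  [1,7.3,7.6,0,0,0,0],
  [1,6.7,8.2,0,0,0,0],
  [1,6.1,8.7,0,0,0,0],
  [1,5.4,9.1,0,0,0,0],
  [1,4.7,9.5,0,0,0,0],
  [1,0,0,0,0,0,0],
])

```text
time: 16.55
tool_pos: [0.4654, 0.1188, 0.1177]
tool_rot: [0.475, -0.476, 0.524, -0.523]
contact_force: [0.6, -0.2, 0.4]
gripper_width: -0.0
```

>>> apply_moves([
  [1,1,3,0,0,0,0],
  [1,1,3,0,0,0,0],
  [1,0,0,0,0,0,0],
])

```text
time: 16.85
tool_pos: [0.4656, 0.1187, 0.1172]
tool_rot: [0.475, -0.475, 0.525, -0.522]
contact_force: [-13.2, 4.0, 26.5]
gripper_width: 0.0
```

>>> apply_moves([
  [1,0,2,0,0,0,0],
  [1,0,0,0,0,0,0],
])

```text
time: 17.05
tool_pos: [0.4657, 0.1187, 0.1171]
tool_rot: [0.475, -0.475, 0.525, -0.522]
contact_force: [-18.4, 2.3, 35.9]
gripper_width: -0.001
```

>>> apply_moves([
  [1,0,-5,0,0,0,0],
  [1,0,-20,0,0,0,0],
  [1,0,-40,0,0,0,0],
  [1,0,-40,0,0,0,0],
  [1,0,-25,0,0,0,0],
  [1,0,0,0,0,0,0],
  [1,0,0,0,0,0,0],
])

```text
time: 17.75
tool_pos: [0.4654, 0.1171, 0.2397]
tool_rot: [0.475, -0.476, 0.524, -0.523]
contact_force: [0.1, -0.2, -1.0]
gripper_width: 0.002
```

Run:
```python
from h import *
np.set_printoptions(precision=1,suppress=True)
s=manip.state();print(case(s),s["contact_force"])
f=manip.grab_frame("wrist");g=manip.grab_frame("side");cv2.imwrite("pics/w7.png",f);cv2.imwrite("pics/s7.png",g)
K=np.zeros((600,800,3),np.uint8);K[:300,:400]=cv2.resize(f,(400,300));K[:600,400:]=cv2.resize(g[110:260,200:300],(400,600),interpolation=3);
t=manip.grab_frame("top");K[300:,:400]=cv2.resize(t[175:280,160:300],(400,300),interpolation=3);cv2.imwrite("pics/k7.png",K);cv2.imwrite("pics/t7.png",t)
W=lambda x,y,z:np.r_[C+x/1e3*CX+y/1e3*CY,z/1e3]
for n,p in dict(frontnear=(-85,105,135),frontfar=(-85,-105,135),hinge_near=(85,105,135),tip=(-83,0,211),hroot=(-83,0,135)).items():
    a=proj("side",[W(*p)])[0];b=proj("top",[W(*p)])[0];print(n,(a-[200,110])*4+[400,0],(b-[160,175])*2.857+[0,300], proj("wrist",[W(*p)],s)[0]/1.4)
```

```text
[-34.7  75.7 239.7] [ 0.1 -0.2 -1. ]
frontnear [472.  354.9] [274.6 571.3] [173.2 186.2]
frontfar [781.2 324.9] [293.5 321.2] [345.1 185.5]
hinge_near [453.3 234.3] [ 71.1 556.4] [167.9  30.9]
tip [626.2 238.5] [278.3 443.3] [280.4 221.9]
hroot [628.3 338.1] [281.7 445.6] [260.5 184.6]
```

View pics/k7.png

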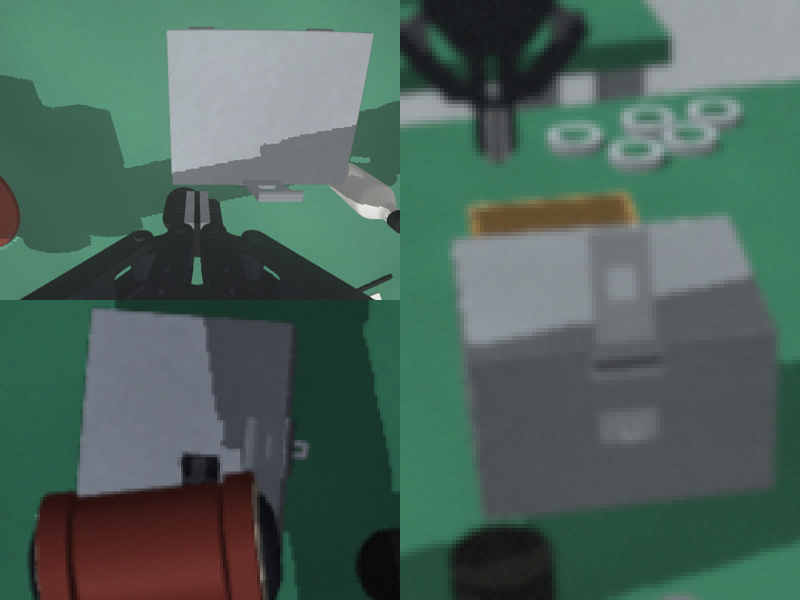

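Run:
```python
import numpy as np
def path(ph,r,side):
    x=-89-r*np.sin(ph)-8*np.cos(ph)-side*11*-1 if False else -89-r*np.sin(ph)-8*np.cos(ph)+side*11
    return np.c_[x,123-r*np.cos(ph)+8*np.sin(ph)-20]
p1=np.linspace(3.3,1.57,17);A=path(p1,np.interp(p1,[1.57,3.3],[82,47]),1)
p2=np.linspace(1.57,0,16);B=path(p2,np.interp(p2,[0,1.57],[26,60]),-1)
P=np.r_[A,B[1:]]
print(P.round(0).tolist());print((-np.diff(P,axis=0)).round(1).tolist());print(A[-1],B[0])
```

```text
[[-63.0, 148.0], [-68.0, 152.0], [-73.0, 155.0], [-79.0, 157.0], [-85.0, 159.0], [-92.0, 160.0], [-99.0, 160.0], [-106.0, 159.0], [-114.0, 157.0], [-121.0, 155.0], [-128.0, 151.0], [-135.0, 146.0], [-141.0, 141.0], [-147.0, 135.0], [-152.0, 127.0], [-156.0, 120.0], [-160.0, 111.0], [-158.0, 105.0], [-156.0, 99.0], [-153.0, 94.0], [-150.0, 90.0], [-146.0, 86.0], [-142.0, 82.0], [-138.0, 79.0], [-134.0, 77.0], [-130.0, 76.0], [-126.0, 75.0], [-122.0, 74.0], [-118.0, 74.0], [-114.0, 75.0], [-111.0, 76.0], [-108.0, 77.0]]
[[4.9, -3.6], [5.4, -3.0], [6.0, -2.4], [6.4, -1.7], [6.8, -0.9], [7.1, -0.1], [7.2, 0.8], [7.3, 1.7], [7.2, 2.7], [7.1, 3.6], [6.8, 4.6], [6.3, 5.5], [5.8, 6.3], [5.1, 7.2], [4.4, 7.9], [3.5, 8.6], [-1.8, 6.1], [-2.3, 5.6], [-2.9, 5.1], [-3.3, 4.6], [-3.6, 4.0], [-3.9, 3.4], [-4.1, 2.8], [-4.2, 2.2], [-4.2, 1.6], [-4.2, 1.0], [-4.0, 0.4], [-3.8, -0.1], [-3.6, -0.5], [-3.3, -0.9], [-2.9, -1.3]]
[-160.00634461  110.93469867] [-160.00635159  110.95221786]
```

>>> apply_moves([
  [1,-5,0,20,0,0,0],
  [1,-5,0,20,0,0,0],
  [1,-5,0,20,0,0,0],
  [1,0,25,0,0,0,0],
  [1,0,35,0,0,0,0],
  [1,0,22,0,0,0,0],
  [1,0,10,0,0,0,0],
  [1,0,0,0,0,0,0],
])

```text
time: 18.7
tool_pos: [0.5252, 0.126, 0.146]
tool_rot: [0.474, -0.477, 0.525, -0.522]
contact_force: [0.2, 0.4, 0.6]
gripper_width: -0.002
```

>>> apply_moves([
  [1,11,0,0,0,0,0],
  [1,11,-1,0,0,0,0],
  [1,11,-1,0,0,0,0],
  [1,10,0,0,0,0,0],
  [1,4.9,-3.6,0,0,0,0],
  [1,5.4,-3,0,0,0,0],
  [1,6,-2.4,0,0,0,0],
  [1,6.4,-1.7,0,0,0,0],
  [1,6.8,-0.9,0,0,0,0],
  [1,7.1,-0.1,0,0,0,0],
  [1,7.2,0.8,0,0,0,0],
])

```text
time: 19.8
tool_pos: [0.5187, 0.0392, 0.1619]
tool_rot: [-0.475, 0.475, -0.524, 0.524]
contact_force: [-0.5, 0.4, -0.4]
gripper_width: 0.0
```

>>> apply_moves([
  [1,7.3,1.7,0,0,0,0],
  [1,7.2,2.7,0,0,0,0],
  [1,7.1,3.6,0,0,0,0],
  [1,6.8,4.6,0,0,0,0],
  [1,6.3,5.5,0,0,0,0],
])

```text
time: 20.3
tool_pos: [0.5153, 0.0046, 0.1434]
tool_rot: [-0.475, 0.475, -0.524, 0.524]
contact_force: [-0.2, 0.5, 0.1]
gripper_width: -0.002
```

Run:
```python
from h import *
np.set_printoptions(precision=1,suppress=True)
s=manip.state();print(case(s),s["contact_force"])
f=manip.grab_frame("wrist");g=manip.grab_frame("side");cv2.imwrite("pics/w8.png",f);cv2.imwrite("pics/s8.png",g)
a=cv2.imread("pics/s7.png")
# is the standing hasp still where it was? compare region over the lid in the side view
for n,im in(("before",a),("now",g)):
    h=cv2.cvtColor(im,6)
    for r in(172,180,188,196,204): print(n,r,h[r,240:272].tolist())
```

```text
[-141.9   15.3  143.4] [-0.2  0.5  0.1]
before 172 [144, 144, 145, 144, 144, 143, 137, 126, 118, 115, 115, 114, 116, 114, 115, 117, 115, 116, 115, 115, 115, 119, 128, 136, 140, 141, 141, 140, 141, 141, 141, 141]
before 180 [143, 143, 142, 142, 141, 141, 139, 130, 121, 117, 118, 124, 134, 140, 140, 141, 140, 140, 134, 122, 115, 115, 121, 132, 137, 140, 139, 139, 139, 139, 139, 139]
before 188 [145, 144, 143, 143, 142, 142, 142, 136, 126, 117, 113, 114, 114, 115, 115, 114, 114, 114, 113, 114, 113, 113, 108, 100, 94, 89, 89, 89, 89, 90, 89, 90]
before 196 [89, 89, 90, 88, 90, 89, 89, 89, 91, 95, 96, 98, 97, 96, 95, 97, 94, 94, 95, 93, 93, 93, 92, 92, 93, 91, 86, 84, 82, 83, 84, 84]
before 204 [81, 82, 82, 83, 81, 83, 85, 89, 94, 97, 97, 97, 96, 94, 93, 93, 93, 93, 92, 90, 89, 89, 88, 87, 87, 85, 84, 83, 83, 83, 82, 83]
now 172 [133, 113, 80, 50, 36, 31, 29, 27, 28, 28, 29, 29, 27, 29, 29, 29, 29, 26, 28, 29, 31, 29, 39, 62, 89, 104, 95, 71, 49, 40, 43, 43]
now 180 [31, 34, 43, 66, 95, 114, 110, 81, 48, 31, 30, 40, 77, 102, 86, 52, 31, 29, 27, 30, 29, 32, 33, 33, 31, 30, 30, 29, 35, 49, 78, 111]
now 188 [148, 138, 121, 108, 106, 109, 110, 97, 70, 44, 32, 35, 42, 44, 45, 53, 56, 47, 47, 78, 119, 142, 147, 149, 149, 149, 149, 151, 151, 151, 152, 154]
now 196 [149, 146, 145, 144, 142, 142, 141, 132, 107, 71, 49, 65, 91, 95, 81, 84, 89, 72, 59, 86, 122, 137, 139, 135, 128, 116, 106, 99, 98, 101, 102, 101]
now 204 [87, 87, 87, 86, 88, 89, 89, 95, 101, 102, 103, 102, 100, 102, 103, 104, 103, 103, 102, 103, 101, 101, 99, 98, 97, 95, 93, 94, 93, 92, 88, 87]
```

```bash
cat >> h.py <<'E'
def W(x,y,z): return np.r_[C+x/1e3*CX+y/1e3*CY,z/1e3]
def hasp(ph,r,y,o=8): return W(-89-r*np.sin(ph)-o*np.cos(ph),y,123-r*np.cos(ph)+o*np.sin(ph))
E
python3 - <<'E'
from h import *
np.set_printoptions(precision=0,suppress=True)
s=manip.state()
for n,im in(("wrist",cv2.imread("pics/w8.png")),("side",cv2.imread("pics/s8.png"))):
  print(n,"lid front edge",proj(n,[W(-85,-105,135),W(-85,105,135)],s).tolist())
  for ph in(3.4,2.2,2.0,1.8,1.6):
    q=proj(n,[hasp(ph,r,y) for r,y in((12,-20),(88,-20),(88,20),(12,20))],s)
    # sample the far strip y=-16 and the end bar r=70-84
    pts=proj(n,[hasp(ph,r,y) for y in(-18,-14) for r in(20,35,50,65,80)],s).round().astype(int)
    print(ph,q.tolist(),[im[v,u].tolist() if 0<=v<420 and 0<=u<560 else None for u,v in pts][:5])
E
```

```text
wrist lid front edge [[517.6592204356865, 155.38876112901391], [97.58673499354248, 155.44812848998026]]
3.4 [[350.0642595560868, 139.61391793488872], [409.43007733995273, 101.6399497840039], [262.3827833767155, 101.06769070664807], [268.56947246718534, 139.59948559806804]] [[189, 183, 176], [191, 185, 177], [192, 186, 180], [195, 185, 182], [191, 185, 180]]
2.2 [[349.6152695036498, 172.9386065849083], [360.26773981364875, 335.16761617507893], [267.878956489287, 335.64805733759823], [268.6773300373963, 172.99219927304117]] [[100, 116, 82], [97, 113, 78], [96, 112, 75], [126, 156, 93], [125, 157, 96]]
2.0 [[348.76380391831924, 177.47076645267117], [351.70358922858975, 333.02217243081384], [268.75175127028433, 333.41354918209674], [268.7727393710787, 177.5335969942941]] [[100, 114, 82], [93, 109, 73], [96, 111, 79], [127, 158, 95], [135, 154, 110]]
1.8 [[347.779088865523, 181.0846880324373], [344.51827828158434, 324.4385258393117], [269.47102680270484, 324.75123870511766], [268.8800462909922, 181.1545431901281]] [[161, 159, 148], [159, 154, 149], [161, 157, 153], [162, 159, 152], [162, 
[... 924 characters left out ...]
9464471341967, 200.06886986559257], [254.06374114102394, 201.6440143890186], [250.42798721069977, 197.81666681346405]] [[123, 119, 113], [109, 105, 101], [103, 99, 94], [112, 108, 103], [109, 105, 100]]
1.8 [[265.42867798071774, 197.36576435614413], [270.4222833464817, 207.00219590016437], [254.63929380580686, 208.6145924060928], [250.56874340199008, 198.82731382744979]] [[120, 117, 112], [129, 125, 119], [116, 112, 107], [98, 94, 90], [91, 88, 84]]
1.6 [[265.55626343298616, 198.42654445229957], [270.7074034874309, 213.52365100767977], [255.0192168423989, 215.16549547119095], [250.69261628868188, 199.89446283430107]] [[130, 126, 121], [108, 105, 99], [93, 89, 85], [92, 89, 85], [89, 86, 81]]
```

>>> apply_moves([
  [1,5.8,6.3,0,0,0,0],
  [1,5.1,7.2,0,0,0,0],
  [1,4.4,7.9,0,0,0,0],
  [1,3.5,8.6,0,0,0,0],
  [1,-1.8,6.1,0,0,0,0],
  [1,-2.3,5.6,0,0,0,0],
  [1,-2.9,5.1,0,0,0,0],
  [1,-3.3,4.6,0,0,0,0],
  [1,-3.6,4,0,0,0,0],
  [1,-3.9,3.4,0,0,0,0],
  [1,-4.1,2.8,0,0,0,0],
])

```text
time: 21.5
tool_pos: [0.5157, 0.0086, 0.082]
tool_rot: [-0.475, 0.475, -0.524, 0.524]
contact_force: [0.5, -1.1, 0.8]
gripper_width: -0.001
```

>>> apply_moves([
  [1,-4.2,2.2,0,0,0,0],
  [1,-4.2,1.6,0,0,0,0],
  [1,-4.2,1,0,0,0,0],
  [1,-4,0.4,0,0,0,0],
  [1,-3.8,-0.1,0,0,0,0],
  [1,-3.6,-0.5,0,0,0,0],
  [1,-3.3,-0.9,0,0,0,0],
])

```text
time: 22.2
tool_pos: [0.5181, 0.0356, 0.0784]
tool_rot: [-0.475, 0.475, -0.524, 0.524]
contact_force: [-0.4, -1.9, -1.8]
gripper_width: 0.004
```

```bash
python3 -c "
from h import *
s=manip.state();print(case(s),s['contact_force'])"
```

```text
[-110.8   15.4   78.4] [-0.42313751 -1.94149235 -1.78859079]
```

>>> apply_moves([
  [1,-2,0,0,0,0,0],
  [1,-2,0,0,0,0,0],
  [1,0,0,0,0,0,0],
])

```text
time: 22.5
tool_pos: [0.5186, 0.0397, 0.0784]
tool_rot: [0.475, -0.475, 0.524, -0.523]
contact_force: [-0.0, -1.4, -0.5]
gripper_width: -0.001
```

>>> apply_moves([
  [1,-2,0,0,0,0,0],
  [1,0,0,0,0,0,0],
])

```text
time: 22.7
tool_pos: [0.5186, 0.0399, 0.0784]
tool_rot: [-0.474, 0.476, -0.523, 0.524]
contact_force: [-1.7, -7.7, -0.0]
gripper_width: -0.001
```

```bash
python3 -c "
from h import *
s=manip.state();print(case(s),s['contact_force'])"
```

```text
[-106.5   15.4   78.4] [-1.69962859 -7.68273597 -0.04280332]
```

>>> apply_moves([
  [1,-2,0,0,0,0,0],
  [1,0,0,0,0,0,0],
  [1,8,0,0,0,0,0],
  [1,30,0,0,0,0,0],
  [1,40,-20,0,0,0,0],
  [1,40,-40,0,0,0,0],
  [1,30,-40,0,0,0,0],
  [1,30,-40,0,0,0,0],
  [1,0,-20,0,0,0,0],
  [1,0,0,0,0,0,0],
])

```text
time: 23.7
tool_pos: [0.5046, -0.1304, 0.2391]
tool_rot: [-0.477, 0.473, -0.521, 0.527]
contact_force: [0.6, 0.4, -0.0]
gripper_width: -0.001
```

Run:
```python
from h import *
np.set_printoptions(precision=0,suppress=True)
s=manip.state();print(case(s),s["contact_force"])
f=manip.grab_frame("wrist");g=manip.grab_frame("side");t=manip.grab_frame("top")
K=np.zeros((600,800,3),np.uint8);K[:300,:400]=cv2.resize(f,(400,300));K[:600,400:]=cv2.resize(g[150:250,205:305],(400,600),interpolation=3);K[300:,:400]=cv2.resize(t[140:290,130:330],(400,300),interpolation=3);cv2.imwrite("pics/k9.png",K)
Q=[hasp(0,r,y) for r,y in((0,-20),(88,-20),(88,20),(0,20))]+[W(-85,-105,135),W(-85,105,135),W(85,105,135)]
print((proj("side",Q)-[205,150])*[4,6]+[400,0]);print(proj("wrist",Q,s)/1.4)
```

```text
[-277.   13.  239.] [ 1.  0. -0.]
[[641. 302.]
 [642. 461.]
 [586. 470.]
 [582. 311.]
 [761. 247.]
 [452. 292.]
 [433. 111.]]
[[ 230.  -35.]
 [ 221.   -9.]
 [ 190.   -9.]
 [ 189.  -35.]
 [ 323.  -51.]
 [  95.  -53.]
 [  90. -245.]]
```

View pics/k9.png

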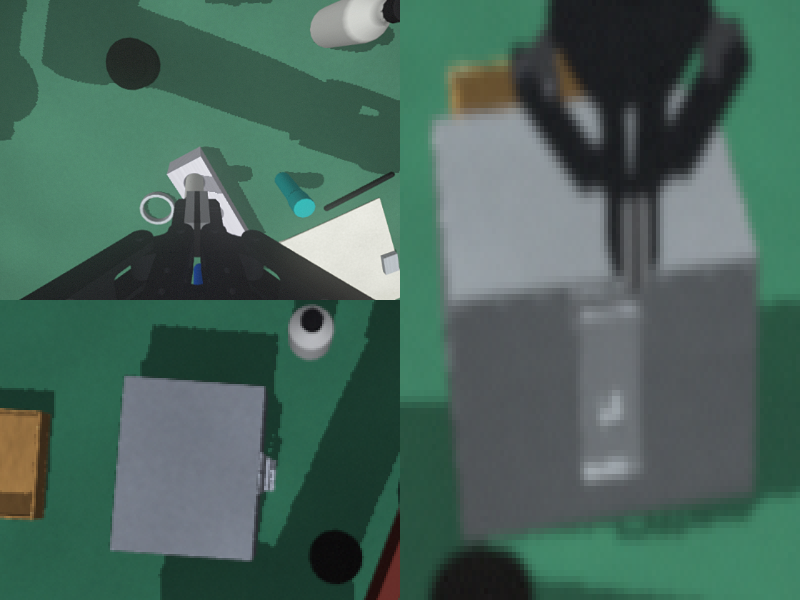

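```bash
python3 -c "
from plant import manip
print(manip.job_done(),manip.state()['time'])"
```

```text
the job is handed in; nothing more can be done
the job is handed in; nothing more can be done
```

I packed the short tube into the empty case hole (`case_hole1`), shut the lid, then swung the hasp down flat over the catch. I handed the job in at about 24 s, with the arm clear of everything. No verdict came back.

**Checks that passed:**
- **Tube:** it reached the hole floor with 6 N at the expected height. A picture before the lid was closed showed it upright and level with the stored tube.
- **Lid:** its corners matched the shut pose in the side view.
- **Hasp:** it would not move any further under 7.7 N, within about 2 mm of the flat position. The last side picture shows the strap flat, within about 0.03 rad, with the staple through its slot.
- **Bystanders:** I did not touch any of them, and those in the last views (oil, seals, carton, ring, teal tube) look in place. I did not measure the tall tube again.

**What went wrong or disagreed:**
- **Fingertips:** they stand about 18–24 mm behind the reported TCP, not 19 mm ahead as `tcp_to_tips` says. The first grasp closed on air above the cap without touching it. I went lower and it held the second time.
- **Side camera:** its picture is about 2 pixels lower than its calibration predicts, on the lid and the hasp alike. I read that as a calibration error.
- **Pressing force:** closing the lid peaked at about 36 N upward, plus 18 N sideways, on the fingertips. That is about 40 N combined, right at the limit set for the arm and gripper body. It was below the 120 N wrist limit.

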